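# Open the tap-side housing of a twin water filter

### The arm

A 6-joint arm with a two-finger parallel gripper is mounted at the origin on the work surface. World frame = base frame: x ahead of the robot, y to its left, z up, the work surface at z = 0. Lengths are in m, angles in degrees, forces in N, time in s.
With the tool pointing down it reaches from about 0.25 to 0.725 m from the base axis. Payload 9.7 kg.
Tool frame: the origin (TCP) lies at the very end of the fingers, on their centre line; the grasp point (between the pads) lies 19 mm behind it; z points along the fingers, y is the line along which they close (so a half turn about z gives the same grasp; the last joint's range is limited). The gripper opens to 85 mm and grips with 20 to 120 N. Pads are 22 mm wide; open, the fingers measure 114 mm over their backs; the gripper's body (76 mm by 85 mm) begins 54 mm behind the grasp point. The pads swing forward as they close: fully open they stand 13 mm farther back than shut.
Start: joints at [-64.057, 4.979, 10.078, 95.1, 0, 90], TCP at [0.241, -0.495, 0.231] pointing down, gripper open.
Joint ranges: [-179.16, 179.16], [-48.56, 103.87], [-65.8, 70.77], [-126.05, 130.52], [-82.76, 87.17], [-180, 180]. Speed limits (degrees/s): [127.2, 127.2, 147.25, 180, 180, 180].

### API

Orientations are given as [roll, pitch, yaw] about the fixed x, y, z axes, in that order (R = Rz(yaw) Ry(pitch) Rx(roll)).
In Python, from workcell import bot, viewer, finder gives the robot as it stands. The module is installed in compiled form; this text tells all that it offers.
- The arm moves only by the shell command python3 -m inch 'ROWS' [FORCE]. ROWS is JSON, a list that holds one entry, the list of rows, each a list of 7 numbers: the opening in per cent of the stroke, from 0 (shut) to 100 (fully open), then the shift along the tool's x, y, z in mm, then the turn, a rotation vector about the tool's x, y, z in degrees. In form: [[[grip, tx, ty, tz, ax, ay, az], ...]]. A call has 1 to 8 rows; each row shifts and turns the commanded pose from where the row before left it, along the tool's axes as they then stand; what a row does not reach is not made up. A row lasts 1/8 s, in which the tool goes at most 62.5 mm and 10.7 degrees, less where a joint would pass 70% of its speed; a pose out of reach is approached as far as the arm can. A call with a gripper value outside its range is refused whole. The fingers move at their own pace and stop on an object; FORCE is the grip in N (left out, the last holds). Time passes only in rows, so rows that do not move let the fingers close. It gives the time, the measured TCP pose, the force, the opening and the grip force at its end, in the units of the state.
- bot.get_obs(): the state, without advancing time (a new reading comes with each control period).
- viewer.camera(name): name is "scene" or "top"; returns a dict with "pixels" (400x640x3 uint8, red, green, blue), "vfov" (degrees; the focal length in pixels is half the picture's height over the tangent of half this angle, whatever the lens; pixels are square), "cx", "cy" (the principal point, pixels), "R" (3x3) and "t" (3): a world point X has camera coordinates R X + t. Camera axes: x right, y down, z forward; pixel columns grow to the right and rows downward; lengths in m; the calibration is good to about 2 mm. A picture is of the moment at which its call begins. There is no depth.
- bot.job_done(): hands the job in; it is judged then, once.
Trained networks look in the newest picture that a camera, given by its name, has taken for a name from the list of things; names that differ only in an ending like _2 or _b are one class to them, and where a whole thing is asked for, a point or a joint stands for the part that bears it (a point fixed in the world has none). Each returns a list of dicts, best first, with "conf" (0 to 1); they miss things now and then, are a little off and sometimes report something else, mostly with a low value. They report only what shows in the picture. A call takes as long as a camera call. They do not tell look-alikes from the thing itself.
- finder.outline_of(camera, thing): "pixels" (400x640 bool, what is visible of it) and "extent" ([centre column, centre row, width, height] in pixels, round what is visible of it).
- finder.mark_of(camera, thing): "position" ([column, row] in pixels: a listed point, or the origin of a listed thing).
The state is a dict: "time": time; "q": joint angles; "qd": joint speeds; "joint_efforts": joint torques, N m; "ee_pos": TCP position; "tcp_rot": TCP orientation; "wrist_force": force on the tool from outside, world axes, zero at the start; "torque": the same for the moment, N m; "opening": finger opening in m; "grasp_force": force on a finger pad.
Only numpy, scipy, OpenCV 4.12 (cv2) and the standard library are available. Lean on these libraries where they do the work, as an engineer would, in place of code of your own. Each camera call takes 0.05 s, during which the arm holds its last target. There are 200 camera calls.

### The job

The twin water filter on the pantry counter needs a new cartridge: open the housing that carries the tap. Nobody remembers whether its screw cap has an ordinary or a reversed thread, so try it gently both ways, turn it loose, lift it straight off until it is well clear of the neck (about 8 cm), and finish while still holding it there, upright and still, above its housing. Leave the other housing's cap closed and the things around undisturbed.

Things in the scene. Friction and masses are not known exactly. Their poses are not given: they have to be found in the camera images.
- filter_stand: Twin water filter fixed to the counter, facing any way. Grey base 130 x 280 x 12 mm; two equal white upright housings, 90 mm diameter, at y = +75 and -75 mm. The one at +y carries a small steel tap reaching 115 mm past the housing's axis in +y, its lever 102 mm above the counter; the one at -y has none. Origin: centre of the base's underside, z up.
- tap_neck (a point): Centre of the rim (72 mm diameter, 130 mm above the counter) of the neck of the housing with the tap; axes as the stand's. Its quick interrupted thread is right- or left-handed, unknown beforehand and different from start to start: one way (seen from above) the cap turns freely to a stop 66 degrees from shut, the other way it meets a hard stop after 4 degrees.
- plain_neck (a point): Centre of the rim (72 mm diameter, 130 mm above the counter) of the neck of the housing without a tap; axes as the stand's. Its thread is of the other hand (one of the two necks is right-handed, the other left-handed).
- cap_tap: Loose grey screw cap, 100 to 210 g, on the tap's housing. Origin: centre of the underside of its flange (76 mm diameter, 8 mm thick), which rests on the rim; z up. Below, a plug with two lugs reaches 21 mm into the neck. Shut, its x axis is parallel to the stand's. Turning does not raise it; it lifts straight off only when turned 50 to 66 degrees from shut; before, it has 2 to 3 mm of play.
- cap_tap_knob (a point): Middle of the round ribbed grip knob (46 mm diameter, 32 mm high) on top of that cap, 24 mm above the cap's origin; the knob spans 8 to 40 mm above the origin and carries a flat 2 mm index bar along the cap's x axis.
- cap_plain: Cap of the housing without a tap, the same in shape and size. Stays closed.
- cartridge: Spare white filter cartridge standing on the counter, 56 mm diameter, 120 mm high; origin at the centre of its underside. Bystander.
- mug: White mug, 80 mm diameter, 95 mm high; origin at the centre of its underside. Bystander.
- jar: Glass jar with a steel lid, 80 mm diameter, 110 mm high; origin at the centre of its underside. Bystander.
There are look-alikes about, which are no part of the job. What is shaped like the cap_plain but orange or yellow is not meant. What is shaped like the cap_tap but blue is not meant.

How it is judged:
By the outcome, as a careful person would: the job done as asked, in the order asked, and still so for the second after the job is handed in, while the arm keeps its last pose, push and grip.
It also fails if it takes over 45 s, if anything falls off the work surface, if the arm or the gripper's body presses on something with over 40 N, if the wrist force passes 120 N, or if a joint passes its speed limit or range.

## Working session

There is one attempt and no reset: what is moved stays moved. The work goes in short steps, Python scripts to look and compute and a shell command to move; the robot and the scene stay as the last step left them, time stands still between calls to the robot, and variables do not carry over. Pictures are saved under pics/ and viewed, at most 10 in all, crops included, and the job is handed in when it is done.

```bash
mkdir -p pics
cat > h.py <<'E'
from workcell import bot, viewer, finder
import numpy as np, cv2
def cam(n):
    c=viewer.camera(n); c['f']=200/np.tan(np.radians(c['vfov']/2)); c['R']=np.array(c['R']); c['t']=np.array(c['t']); return c
def ray(c,p,z):
    d=c['R'].T@np.array([(p[0]-c['cx'])/c['f'],(p[1]-c['cy'])/c['f'],1]); o=-c['R'].T@c['t']
    return o+d*(z-o[2])/d[2]
def proj(c,X):
    v=c['R']@np.array(X)+c['t']; return [c['f']*v[0]/v[2]+c['cx'],c['f']*v[1]/v[2]+c['cy']]
def save(c,n): cv2.imwrite('pics/'+n,np.ascontiguousarray(c['pixels'][:,:,::-1]))
E
python3 - <<'E'
from h import *
for n in('scene','top'):
    c=cam(n); save(c,n+'1.png')
    print(n,c['f'],(-c['R'].T@c['t']).round(3))
    for th,z in(('tap_neck',.13),('plain_neck',.13),('cap_tap_knob',.154),('cap_tap',.13),('cap_plain',.13),('filter_stand',0),('mug',0),('jar',0),('cartridge',0)):
        for m in finder.mark_of(n,th)[:4]: print(th,round(m['conf'],2),np.round(m['position'],1),ray(c,m['position'],z).round(3))
print(bot.get_obs())
E
```

```text
scene 473.3498678223737 [1.137 0.402 1.204]
tap_neck 0.97 [303.3 198.1] [ 0.528 -0.027  0.13 ]
plain_neck 0.58 [271.3 162.9] [ 0.471 -0.174  0.13 ]
cap_tap_knob 0.74 [255.1 252. ] [ 0.742 -0.031  0.154]
cap_tap_knob 0.66 [301.  190.9] [ 0.525 -0.035  0.154]
cap_tap 0.66 [302.3 198.5] [ 0.53  -0.028  0.13 ]
cap_tap 0.56 [255.6 256.1] [ 0.742 -0.033  0.13 ]
cap_tap 0.54 [206.4 177.7] [ 0.612 -0.301  0.13 ]
cap_tap 0.45 [422.1 293.7] [0.614 0.369 0.13 ]
cap_plain 0.76 [271.9 161.1] [ 0.465 -0.176  0.13 ]
cap_plain 0.75 [309.6 149.4] [ 0.37  -0.106  0.13 ]
cap_plain 0.74 [267.6 140.7] [ 0.407 -0.232  0.13 ]
cap_plain 0.41 [288.2 206.6] [ 0.573 -0.047  0.13 ]
filter_stand 0.67 [287.3 204.1] [ 0.499 -0.108  0.   ]
mug 0.71 [207. 175.] [ 0.539 -0.391  0.   ]
jar 0.67 [419.3 295.3] [0.559 0.361 0.   ]
jar 0.53 [302.2 201.3] [ 0.466 -0.075  0.   ]
cartridge 0.59 [449.  256.2] [0.407 0.383 0.   ]
top 513.4371950312525 [ 0.389 -0.025  1.687]
tap_neck 0.97 [322.9 193.3] [ 0.538 -0.027  0.13 ]
plain_neck 0.64 [367.5 211.3] [ 0.48  -0.161  0.13 ]
cap_tap_knob 0.68 [325.7 198.1] [ 0.521 -0.035  0.1
[... 480 characters left out ...]
0.3 234.8] [0.423 0.379 0.   ]
{'time': 1.0, 'q': array([-6.40566985e+01,  4.97795867e+00,  1.00809102e+01,  9.51011924e+01,
       -7.15229522e-04,  8.99990005e+01]), 'qd': array([-0.02891053,  0.01952645, -0.01323579, -0.05764793,  0.02150347,
        0.01248697]), 'joint_efforts': array([ 1.23145557e-03, -5.20109940e+01,  4.64861441e+01,  1.73585711e-03,
        2.54014203e-04, -1.80901293e-05]), 'ee_pos': array([ 0.24061124, -0.49457582,  0.23131734]), 'tcp_rot': array([1.79998241e+02, 7.15260211e-04, 2.59443010e+01]), 'wrist_force': array([-0.00764573,  0.08626084,  0.68972839]), 'torque': array([ 0.01209341, -0.03419446, -0.01919613]), 'grasp_force': 0.0, 'opening': 0.0851941878520605}
```

View pics/scene1.png

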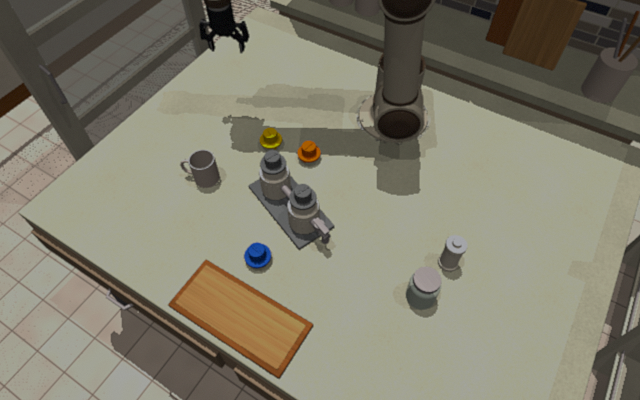

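View pics/top1.png

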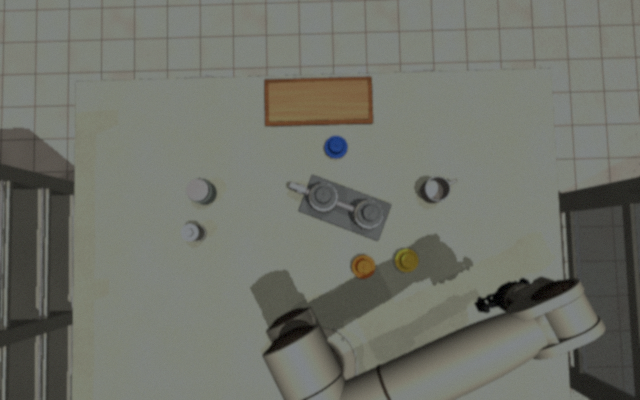

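The scene view shows the tap at (322,232) on the housing with a grey cap at (303,195). In the top view that tap is at (295,186) and the cap at (323,195). The target is near (0.53,-0.03), with the stand's yaw about -22°. I'll take one finer fix on the cap and then move.

Run:
```python
from h import *
from scipy.optimize import least_squares
C={};
for n in('scene','top'):
    c=cam(n);C[n]=c
    for th in('cap_tap','cap_tap_knob'):
      for m in finder.outline_of(n,th)[:5]:
        e=m['extent']
        if np.hypot(e[0]-proj(c,[.529,-.029,.15])[0],e[1]-proj(c,[.529,-.029,.15])[1])<25: print(n,th,round(m['conf'],2),np.round(e,1),m['pixels'].sum())
    # model extent of cap
    a=np.linspace(0,2*np.pi,60)
    P=[[.529+r*np.cos(t),-.029+r*np.sin(t),z] for t in a for r,z in((.038,.13),(.038,.138),(.023,.138),(.023,.170))]
    p=np.array([proj(c,x) for x in P]);lo,hi=p.min(0),p.max(0);print('model',n,((lo+hi)/2).round(1),(hi-lo).round(1))
    print('px/m',[(np.array(proj(c,[.529+d[0],-.029+d[1],.15]))-proj(c,[.529,-.029,.15])).round(2) for d in((.01,0),(0,.01))])
a=cv2.resize(C['scene']['pixels'][150:250,250:350],(400,400),interpolation=2);b=cv2.resize(C['top']['pixels'][150:250,280:380],(400,400),interpolation=2)
for im,c,o in((a,C['scene'],(250,150)),(b,C['top'],(280,150))):
  for r,z in((.023,.170),(.038,.138)):
    q=np.array([(np.array(proj(c,[.529+r*np.cos(t),-.029+r*np.sin(t),z]))-o)*4 for t in np.linspace(0,6.283,40)]).astype(int)
    cv2.polylines(im,[q],True,(255,0,0),1)
cv2.imwrite('pics/c2.png',np.hstack([a,b])[:,:,::-1])
```

```text
scene cap_tap 0.63 [303.1 195.5  22.9  24.4] 531
scene cap_tap_knob 0.93 [303.4 195.4  26.7  22.7] 521
model scene [302.3 196.1] [27.7 26.8]
px/m [array([-1.99,  2.57]), array([3.09, 1.57])]
top cap_tap 0.58 [323.8 195.7  26.8  27.7] 478
top cap_tap_knob 0.79 [323.8 196.6  26.   21. ] 499
model top [323.6 196. ] [25.1 25.2]
px/m [array([-0.08, -3.31]), array([-3.33,  0.08])]
```

```bash
python3 -m inch '[[[100,38,-24,0,0,0,0],[100,38,-24,0,0,0,0],[100,38,-24,0,0,0,0],[100,38,-24,0,0,0,0],[100,38,-24,0,0,0,0],[100,38,-24,0,0,0,0]]]'
```

```text
time: 2.05
ee_pos: [0.3832, -0.2641, 0.2315]
tcp_rot: [180.0, -0.0, 25.9]
wrist_force: [0.9, -0.1, -0.9]
opening: 0.0856
grasp_force: 0.0
```

View pics/c2.png

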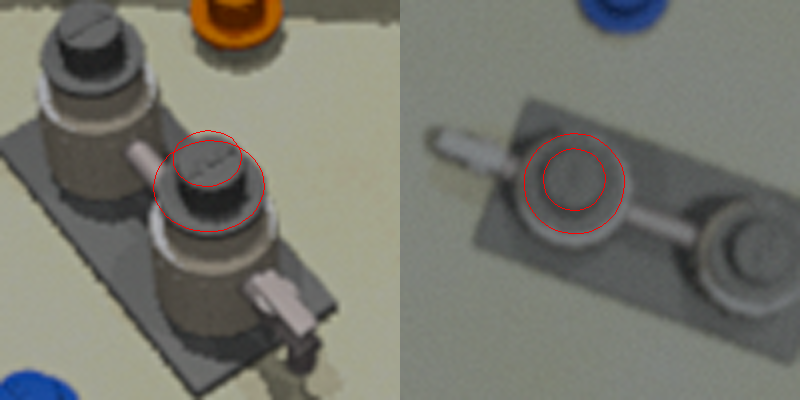

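The red model circles fit the tap's cap to within about 3 mm in both views: scene crop near (208,185), top crop near (574,182). I'll use (0.528,-0.028).

```bash
python3 -m inch '[[[100,39,-25,0,0,0,0],[100,39,-25,0,0,0,0],[100,39,-25,0,0,0,0],[100,39,-25,0,0,0,0],[100,39,-25,0,0,0,0],[100,39,-25,0,0,0,0],[100,0,0,0,0,0,0],[100,0,0,0,0,0,0]]]' 40; python3 -c "
from h import *
print(bot.get_obs()['q'])"
```

```text
time: 3.05
ee_pos: [0.5272, -0.0282, 0.2312]
tcp_rot: [180.0, 0.0, 26.0]
wrist_force: [0.1, -1.0, -0.1]
opening: 0.0856
grasp_force: 0.0
[-3.05753054e+00  1.96060991e+00  6.90578460e+00  9.49650152e+01
 -1.36822850e-02  1.50970648e+02]
```

```bash
python3 -m inch '[[[100,0,0,8,0,0,-10],[100,0,0,8,0,0,-10],[100,0,0,8,0,0,-10],[100,0,0,8,0,0,-10],[100,0,0,8,0,0,-10],[100,0,0,8,0,0,-10],[100,0,0,10,0,0,0],[100,0,0,10,0,0,0]]]'; python3 -m inch '[[[100,0,0,10,0,0,0],[100,0,0,10,0,0,0],[100,0,0,0,0,0,0],[30,0,0,0,0,0,0],[30,0,0,0,0,0,0],[30,0,0,0,0,0,0],[30,0,0,0,0,0,0],[30,0,0,0,0,0,0]]]' 40
```

```text
time: 4.05
ee_pos: [0.5272, -0.0287, 0.1629]
tcp_rot: [180.0, 0.0, 85.7]
wrist_force: [-0.2, -0.6, -0.5]
opening: 0.0851
grasp_force: 0.0
time: 5.05
ee_pos: [0.5286, -0.0282, 0.1442]
tcp_rot: [179.8, -0.0, 85.9]
wrist_force: [5.5, -0.8, 3.1]
opening: 0.045
grasp_force: 41.2
```

```bash
python3 -m inch '[[[30,0,1.5,0,0,0,0],[30,0,0,0,0,0,2],[30,0,0,0,0,0,2],[30,0,0,0,0,0,2],[30,0,0,0,0,0,2],[30,0,0,0,0,0,0]]]'; python3 -c "
from h import *
print(bot.get_obs()['torque'])"
```

```text
time: 5.8
ee_pos: [0.5292, -0.0288, 0.1441]
tcp_rot: [179.9, 0.1, 77.9]
wrist_force: [2.1, -3.6, 5.5]
opening: 0.0448
grasp_force: 41.7
[-0.80119546 -0.14134083  0.47734357]
```

```bash
python3 -m inch '[[[30,0,0,0,0,0,-4],[30,0,0,0,0,0,-4],[30,0,0,0,0,0,0]]]'; python3 -c "
from h import *
print(bot.get_obs()['torque'])";python3 -m inch '[[[30,0,0,0,0,0,-2],[30,0,0,0,0,0,-2],[30,0,0,0,0,0,-2],[30,0,0,0,0,0,-2],[30,0,0,0,0,0,0]]]'; python3 -c "
from h import *
print(bot.get_obs()['torque'])"
```

```text
time: 6.18
ee_pos: [0.5291, -0.0282, 0.1442]
tcp_rot: [179.9, 0.0, 86.0]
wrist_force: [2.1, 0.2, 6.6]
opening: 0.0448
grasp_force: 41.7
[-0.09651585 -0.08551395  0.14922085]
time: 6.8
ee_pos: [0.5293, -0.028, 0.1442]
tcp_rot: [179.9, -0.0, 94.0]
wrist_force: [2.0, 0.8, 5.5]
opening: 0.0448
grasp_force: 41.7
[ 0.09365684 -0.3048341  -0.02823865]
```

```bash
python3 -m inch '[[[30,0,0,0,0,0,-4],[30,0,0,0,0,0,-4],[30,0,0,0,0,0,-4],[30,0,0,0,0,0,-4],[30,0,0,0,0,0,-4],[30,0,0,0,0,0,0]]]'
python3 - <<'E'
from h import *
print(bot.get_obs()['torque'])
c=cam('scene'); save(c,'s3.png'); d=cam('top')
cv2.imwrite('pics/c3.png',np.hstack([cv2.resize(x['pixels'][o[1]:o[1]+100,o[0]:o[0]+100],(400,400),interpolation=2) for x,o in((c,(250,150)),(d,(280,150)))])[:,:,::-1])
E
```

```text
time: 7.55
ee_pos: [0.5297, -0.028, 0.1442]
tcp_rot: [179.9, 0.0, 114.0]
wrist_force: [3.5, 1.8, 5.7]
opening: 0.0449
grasp_force: 41.6
[ 0.09228983 -0.75130133  0.09908287]
```

View pics/c3.png

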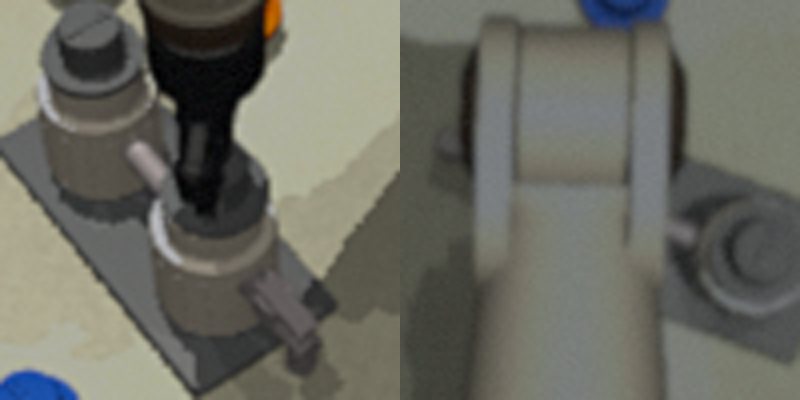

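The view is partly hidden: the gripper holds the cap at crop (215,180). Turning counter-clockwise runs with almost no torque, while clockwise met 0.48 Nm, so counter-clockwise is the loosening way.

```bash
python3 -m inch '[[[30,0,0,0,0,0,-5],[30,0,0,0,0,0,-5],[30,0,0,0,0,0,-5],[30,0,0,0,0,0,-5],[30,0,0,0,0,0,-5],[30,0,0,0,0,0,-5],[30,0,0,0,0,0,0]]]'
python3 - <<'E'
from h import *
print(bot.get_obs()['torque'])
E
python3 -m inch '[[[30,0,0,0,0,0,-2],[30,0,0,0,0,0,-2],[30,0,0,0,0,0,0]]]'
python3 - <<'E'
from h import *
print(bot.get_obs()['torque'])
E
```

```text
time: 8.52
ee_pos: [0.5303, -0.0286, 0.1442]
tcp_rot: [179.9, 0.2, 144.0]
wrist_force: [7.0, -3.5, 3.3]
opening: 0.0447
grasp_force: 41.5
[-0.56201059 -1.53805317 -0.08600631]
time: 8.9
ee_pos: [0.5308, -0.029, 0.1445]
tcp_rot: [179.9, 0.3, 147.9]
wrist_force: [9.5, -4.5, 4.4]
opening: 0.0449
grasp_force: 41.5
[-0.88237809 -1.98396596 -0.29133392]
```

```bash
python3 -m inch '[[[30,-1.5,0,0,0,0,0],[30,0,0,0,0,0,0]]]'; python3 -c "
from h import *
print(bot.get_obs()['torque'])";  python3 -m inch '[[[30,0,0,-2,0,0,0],[30,0,0,-2,0,0,0],[30,0,0,-1,0,0,0],[30,0,0,0,0,0,0]]]'
```

```text
time: 9.15
ee_pos: [0.5311, -0.0293, 0.1442]
tcp_rot: [180.0, 0.1, 147.9]
wrist_force: [4.2, -1.0, 5.0]
opening: 0.0448
grasp_force: 41.9
[-0.36912404 -1.0799319  -0.15385893]
time: 9.65
ee_pos: [0.5301, -0.0296, 0.1476]
tcp_rot: [-179.9, -0.0, 147.9]
wrist_force: [4.9, -3.9, -2.3]
opening: 0.0449
grasp_force: 41.4
```

```bash
python3 -m inch '[[[30,-0.5,0,-2,0,0,0],[30,-0.5,0,-2,0,0,0],[30,0,0,0,0,0,0]]]'; python3 -c "
from h import *
print(bot.get_obs()['torque'])"
```

```text
time: 10.02
ee_pos: [0.5307, -0.0297, 0.1521]
tcp_rot: [-180.0, -0.0, 147.9]
wrist_force: [0.6, -1.9, -2.6]
opening: 0.045
grasp_force: 41.4
[-0.70900674 -0.311234   -0.07100171]
```

```bash
python3 -m inch '[[[30,0,0,-5,0,0,0],[30,0,0,-5,0,0,0],[30,0,0,-6,0,0,0],[30,0,0,0,0,0,0]]]'; python3 -m inch '[[[30,0,0,-10,0,0,0],[30,0,0,-12,0,0,0],[30,0,0,-12,0,0,0],[30,0,0,-12,0,0,0],[30,0,0,-10,0,0,0],[30,0,0,-4,0,0,0],[30,0,0,0,0,0,0],[30,0,0,0,0,0,0]]]'
python3 - <<'E'
from h import *
c=cam('scene'); d=cam('top')
cv2.imwrite('pics/c4.png',np.hstack([cv2.resize(x['pixels'][o[1]:o[1]+100,o[0]:o[0]+100],(400,400),interpolation=2) for x,o in((c,(250,140)),(d,(280,150)))])[:,:,::-1])
E
```

```text
time: 10.52
ee_pos: [0.5312, -0.0293, 0.169]
tcp_rot: [180.0, 0.0, 148.0]
wrist_force: [-0.2, 0.2, -1.2]
opening: 0.0449
grasp_force: 41.5
time: 11.52
ee_pos: [0.5309, -0.0295, 0.2278]
tcp_rot: [-180.0, -0.0, 147.9]
wrist_force: [0.2, -0.4, -1.6]
opening: 0.0449
grasp_force: 41.5
```

View pics/c4.png

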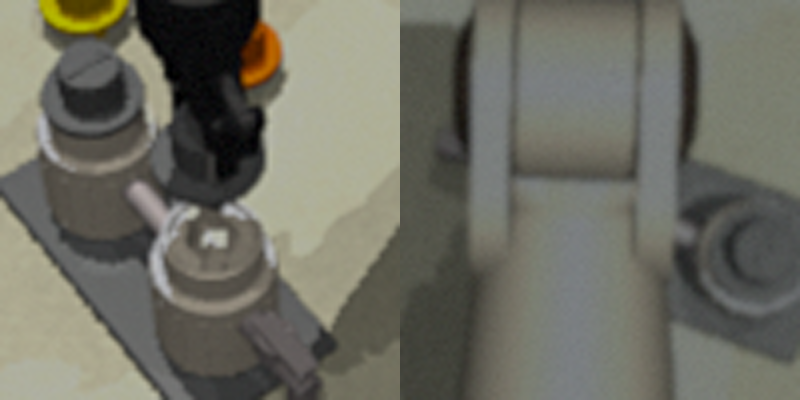

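The cap is off and held upright at crop (210,160). The open neck is at (213,240), the plain cap is still closed at (92,80), and the lift is about 84 mm.

```bash
python3 -m inch '[[[30,0,0,0,0,0,0],[30,0,0,0,0,0,0],[30,0,0,0,0,0,0],[30,0,0,0,0,0,0]]]' && python3 -c "
from h import *
print(bot.job_done())"
```

```text
time: 12.12
ee_pos: [0.5311, -0.0295, 0.2283]
tcp_rot: [180.0, 0.0, 147.9]
wrist_force: [-0.4, 0.0, -1.9]
opening: 0.0449
grasp_force: 41.5
the job is handed in; nothing more can be done
None
```

The tap housing's cap came loose counter-clockwise (seen from above), and I handed the job in at 12.1 s with it held still and upright about 84 mm above its neck; the plain cap was still closed in the last picture.

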